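Clear the microscope bench: specimens, accessories and the scalpel

TASK

Clear up the bench after the microscopy: stand the two sample vials in the free wells of the white vial rack, stand the immersion oil bottle and the objective can in the free bays of the grey accessory tray, one to a bay and in either order, and press the scalpel flat down into the two spring clips of its dock, past the catch, until it snaps fully home on its seats. Either end of the scalpel may point either way. Keep the vials and the oil bottle upright all the time, and leave the vial and the cover slip box that are already put away where they are.

Things in the scene. Friction and masses are not known exactly. Their poses are not given: they have to be found in the camera images.
- vial_0: sample vial, loose: clear cylinder 22 mm in diameter with a blue screw cap of 24 mm, 50 mm tall (the cap is the top 11 mm); origin at the centre of its underside, z up
- vial_1: sample vial, loose: the same shape as vial_0, with a green cap; origin at the centre of its underside
- oil_bottle: immersion oil bottle, loose: white bottle with a yellow label, body 26 mm in diameter up to 36 mm high, then a narrow red cap 16 mm in diameter up to 50 mm; origin at the centre of its underside
- objective_can: screw can for a spare objective, loose: black can with a ribbed grey lid, 35 mm in diameter below and 38 mm at the lid (30 to 52 mm high), 52 mm tall; origin at the centre of its underside
- scalpel: scalpel, loose, lying flat: 159 mm long along its own y, 8.5 mm thick, 11 mm wide over most of its length (8 to 9 mm near the middle, a narrow 6 mm waist 25 mm from the middle on the -y side); origin on its underside at mid length, close to its centre of mass. The 54 mm at its -y end are the blue blade guard
- vial_rack: white vial rack, fixed: block 56 x 160 x 16 mm with three round wells in a row along its own y, at y = -52, 0 and +52 mm; each well is 40 mm in diameter with a 2 mm chamfer at the mouth, its floor 6 mm and its mouth 16 mm above the bench. The well at +52 mm is taken by vial_2. Origin at the centre of the underside
- accessory_tray: grey accessory tray with black lined bays, fixed: 60 x 174 mm (193 mm with its end handles), walls 14 mm (rim 16 mm) high, three square bays 54 x 54 mm in a row along its own y, at y = -57, 0 and +57 mm, floor 3 mm above the bench. The bay at -57 mm is taken by cover_slips. Origin at the centre of the underside
- scalpel_dock: scalpel dock, fixed: black bar 36 x 140 x 5 mm along its own y, origin under its centre; two steel spring clips at y = +-45 mm, 10 mm long, 43 mm high, sprung jaws flaring up from a 9 mm catch (27 mm high) to a 28 mm mouth; between the clips nothing above 7 mm. Lay the scalpel along y, centred; about 10 N straight down snaps it under both catches, its underside on seats 13 mm high
- vial_2: third sample vial, white cap, same shape as vial_0, already standing in the rack's well at +52 mm; leave it there
- cover_slips: box of cover slips, 31 x 31 x 14 mm, white with a blue lid, already lying in the tray's bay at -57 mm; leave it there

How it is judged:
By the outcome, as a careful person would: the job done as asked, in the order asked, and still so for the second after the job is handed in, with the robot touching nothing.
It also fails if it takes over 144 s, if anything falls off the work surface, if the arm or the gripper's body presses on something with over 40 N, if the wrist force passes 120 N, or if a joint passes its speed limit or range.

ROBOT

A 6-joint arm with a two-finger parallel gripper is mounted at the origin on a cart in front of the work surface, level with it; the furniture and walls round the work are solid. World frame = base frame: x ahead of the robot, y to its left, z up, the work surface at z = 0. Lengths are in m, angles in rad, forces in N, time in s.
With the tool pointing down it reaches from about 0.25 to 0.725 m from the base axis. Payload 9.7 kg.
Tool frame: the origin (TCP) lies midway between the tips of the shut fingers; the grasp point (between the pads) lies 19 mm behind it; z points along the fingers, y is the direction in which the jaws open and shut (so a half turn about z gives the same grasp; the last joint's range is limited). The gripper opens to 85 mm and grips with 20 to 120 N. Pads are 22 mm wide; open, the fingers measure 114 mm over their backs; the gripper's body (76 mm by 85 mm) begins 54 mm behind the grasp point. The pads swing forward as they close: fully open they stand 13 mm farther back than shut.
Start: joints at [1.183, 0.087, 0.176, 1.66, 0, 1.571], TCP at [0.208, 0.509, 0.231] pointing down, gripper open.
Joint ranges: [-3.13, 3.13], [-0.85, 1.81], [-1.15, 1.24], [-2.2, 2.28], [-1.44, 1.52], [-3.14, 3.14]. Speed limits (rad/s): [2.22, 2.22, 2.57, 3.14, 3.14, 3.14].

INTERFACE

Orientations are given as a unit quaternion [x, y, z, w].
In Python, from cell import env gives the robot as it stands.
- The arm moves only by the tool drive_tool, never from a script. Its argument "motion" is a list of rows, each a list of 4 numbers: the shift along the world's x, y, z in m, then the turn about the world's z in rad. A call has 1 to 12 rows; each row is the pose to reach, as a shift and turn from the pose commanded when the call began; what a row does not reach only later rows make up. A row lasts 1/10 s, in which the tool goes at most 50 mm and 8.59 degrees, less where a joint would pass 70% of its speed; a pose out of reach is approached as far as the arm can. A call with a gripper value outside its range is refused whole. "gripper" is the opening, from 0 (shut) to 1 (fully open), set as the call begins (left out, the last holds). The fingers move at their own pace and stop on an object; the grip force is fixed at half the most. Time passes only in rows, so rows that repeat a pose let the fingers close. It gives the time, the measured TCP pose, the force and the opening at its end, in the units of the state.
- env.state(): the state, without advancing time (a new reading comes with each control period).
- env.camera(name): name is "side" or "top"; returns the picture (480x640x3 uint8, blue, green, red); there is no depth.
- env.get_calibration(name): a dict with "intrinsics" (3x3 intrinsics, pixels), "dist" ([k1, k2, p1, p2, k3] as OpenCV has them; the pictures are not rectified), "position" and "rotation" of the camera in the world. Camera axes: x right, y up, looking along -z (the intrinsics and any distortion apply to the point x, -y, -z); pixel columns grow to the right and rows downward; lengths in m; the calibration is good to about 2 mm. A picture is of the moment at which its call begins. get_calibration takes no time and is no camera call.
- env.sign_off(): hands the job in, once; it reports no verdict.
The state is a dict: "clock": time; "joint_pos": joint angles; "qd": joint speeds; "tau": joint torques, N m; "position": TCP position; "eef_rot": TCP orientation; "contact_force": force on the tool from outside, world axes, zero at the start; "ft_torque": the same for the moment, N m; "finger_gap": finger opening in m.
Only numpy, scipy, OpenCV 4.12 (cv2) and the standard library are available. Lean on these libraries where they do the work, as an engineer would, in place of code of your own. Each camera call takes 0.05 s, during which the arm holds its last target. There are 200 camera calls.

## Working session

There is one attempt and no reset: what is moved stays moved. The work goes in short steps, Python scripts to look and compute and a tool call to move; the robot and the scene stay as the last step left them, time stands still between calls to the robot, and variables do not carry over. Pictures are saved under pics/ and viewed, about 12 in all and at most 16, crops included, and the job is handed in when it is done.

Besides the shell and the picture viewer there is one more tool, called after "Emit:" as a command line: name --pt "numbers of a row" for each row, then --argument value for the rest. drive_tool: Moves the arm, as the interface text tells. Its arguments: {"type":"object","properties":{"motion":{"type":"array"},"gripper":{"type":"number"}},"required":["motion"]}

```bash
ls; mkdir -p pics
python3 - <<'E'
from cell import env
import cv2
for n in("top","side"):
    cv2.imwrite(f"pics/{n}0.png",env.camera(n)); c=env.get_calibration(n); print(n,{k:getattr(v,'tolist',lambda:v)() for k,v in c.items()})
print(env.state())
E
```

```text
pics
top {'intrinsics': [[527.2838266044007, 0.0, 319.94464373734536], [0.0, 527.2838266044007, 245.53260051984014], [0.0, 0.0, 1.0]], 'dist': [0.013698779162555387, 0.0, 0.0, 0.0, 0.0], 'position': [0.3732783687998324, 0.026962978626368744, 1.357419087014214], 'rotation': [-0.04869024196226532, 0.03917157212799706, 0.7059336348050943, -0.7055158052981838]}
side {'intrinsics': [[499.69343152912177, 0.0, 326.5971034173437], [0.0, 499.69343152912177, 242.07361682232948], [0.0, 0.0, 1.0]], 'dist': [-0.09383966293213722, 0.0, 0.0, 0.0, 0.0], 'position': [0.12629241170712005, -0.9358844945236322, 0.5528678512977451], 'rotation': [0.522156511627665, -0.1054737854109809, -0.15117120828811428, 0.8326914937361964]}
{'clock': 0.1, 'joint_pos': array([1.18298585e+00, 8.74172550e-02, 1.75244462e-01, 1.65981037e+00,
       6.33165029e-06, 1.57080688e+00]), 'qd': array([-0.0014044 , -0.00052736,  0.00274711,  0.00018509, -0.00038749,
        0.00096213]), 'tau': array([-3.96620089e-04, -5.21564233e+01,  4.65654051e+01,  1.60863146e-02,
       -7.20857452e-05, -7.74384290e-08]), 'position': array([0.20791262, 0.50897363, 0.23066323]), 'eef_rot': array([ 1.92697549e-01,  9.81258020e-01, -5.81688512e-04, -1.17450773e-04]), 'contact_force': array([ 0.31678452,  0.76825137, -0.64537636]), 'ft_torque': array([-0.0045326 ,  0.00734499,  0.02013789]), 'finger_gap': 0.08557524558304168}
```

View pics/top0.png

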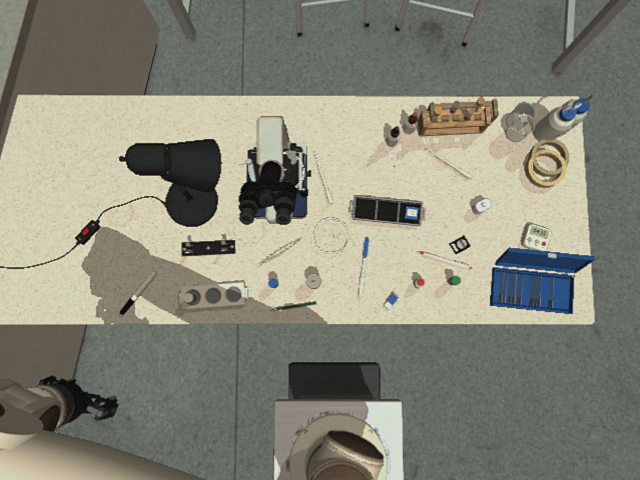

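View pics/side0.png

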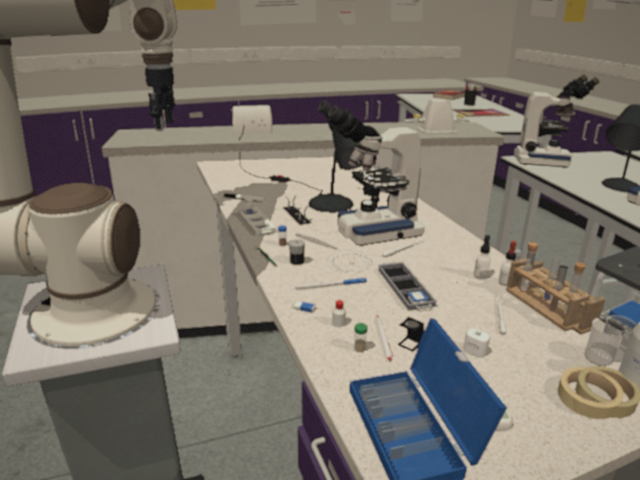

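Run:
```python
import cv2
im=cv2.imread("pics/top0.png")
for n,x,y in(("a",170,225),("b",330,185)):
    cv2.imwrite(f"pics/crop_{n}.png",cv2.resize(im[y:y+(95 if n=='a' else 120),x:x+160],None,fx=5,fy=5,interpolation=cv2.INTER_CUBIC))
```

```text
(no output)
```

View pics/crop_a.png

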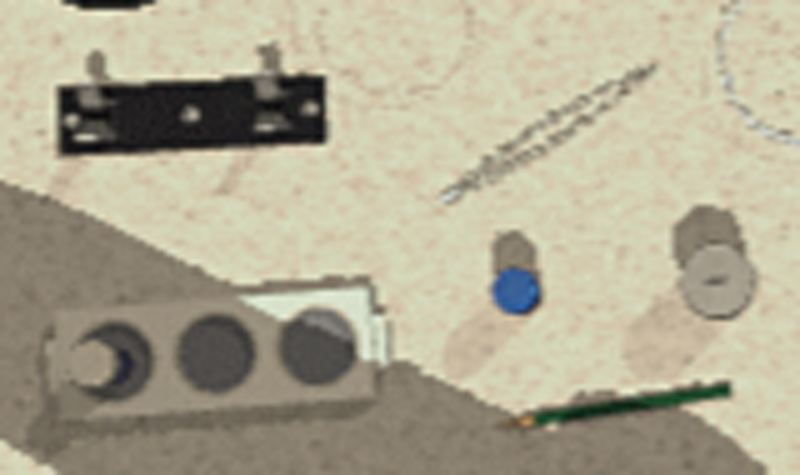

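View pics/crop_b.png

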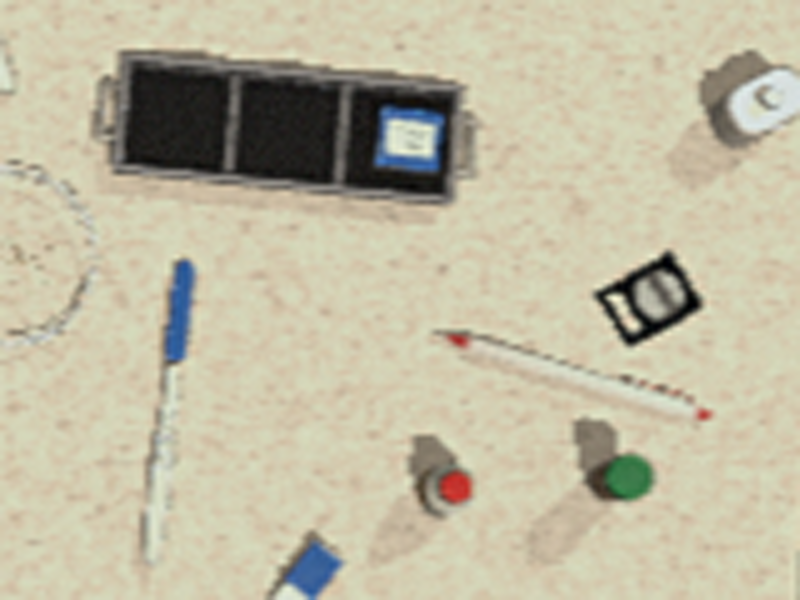

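```bash
cat > h.py <<'E'
import cv2, numpy as np
from scipy.spatial.transform import Rotation as R
from cell import env
def world(name,px,z):
    c=env.get_calibration(name)
    p=cv2.undistortPoints(np.array([[px]],float),c["intrinsics"] if hasattr(c["intrinsics"],'shape') else np.array(c["intrinsics"]),np.array(c["dist"]))[0,0]
    r=np.array(c["rotation"]); r=R.from_quat(r) if r.size==4 else R.from_matrix(r)
    d=r.apply([p[0],-p[1],-1]); o=np.array(c["position"]); return o+d*(z-o[2])/d[2]
def pix(name,P):
    c=env.get_calibration(name); r=R.from_quat(c["rotation"]); q=r.inv().apply(np.array(P)-c["position"])
    return cv2.projectPoints(np.array([[q[0],-q[1],-q[2]]]),np.zeros(3),np.zeros(3),np.array(c["intrinsics"]),np.array(c["dist"]))[0].ravel()
E
python3 - <<'E'
from h import *
A=lambda x,y,z:world("top",((x+.5)/5-.5+170,(y+.5)/5-.5+225),z)
B=lambda x,y,z:world("top",((x+.5)/5-.5+330,(y+.5)/5-.5+185),z)
P=dict(well52=A(113,362,.016),well0=A(217,354,.016),wellm52=A(318,347,.016),
 dA=A(57,88,.005),dB=A(325,76,.005),dC=A(327,142,.005),dD=A(62,155,.005),dmid=A(191,115,.006),dh1=A(73,120,.006),dh2=A(311,108,.006),
 vial0=A(517,290,.05),can=A(718,282,.052),oil=B(456,487,.05),vial1=B(629,477,.05),
 tA=B(120,52,.016),tB=B(463,85,.016),tC=B(452,200,.016),tD=B(110,172,.016),sg=B(184,260,.008),se=B(150,562,.008))
for k,v in P.items(): print(k,v.round(4))
def fit(k1,k2): d=P[k2]-P[k1]; print(k1,k2,'len',np.linalg.norm(d).round(4),'ang',np.arctan2(d[1],d[0]).round(3),'mid',((P[k1]+P[k2])/2).round(4))
fit('wellm52','well52');fit('dB','dA');fit('dC','dD');fit('dh2','dh1');fit('tB','tA');fit('tC','tD');fit('sg','se')
for k in('vial0','can','oil','vial1'): print(k,'side pix',pix('side',P[k]).round(1))
E
python3 - <<'E'
import cv2
im=cv2.imread("pics/side0.png")
cv2.imwrite("pics/crop_s.png",cv2.resize(im[180:360,220:460],None,fx=10/3,fy=10/3,interpolation=cv2.INTER_CUBIC))
E
```

```text
well52 [0.4097 0.3694 0.016 ]
well0 [0.4137 0.3166 0.016 ]
wellm52 [0.4172 0.2653 0.016 ]
dA [0.5516 0.4057 0.005 ]
dB [0.5576 0.2666 0.005 ]
dC [0.5232 0.2648 0.005 ]
dD [0.5166 0.4019 0.005 ]
dmid [0.5372 0.3354 0.006 ]
dh1 [0.5347 0.3965 0.006 ]
dh2 [0.5408 0.2733 0.006 ]
vial0 [0.4442 0.161  0.05  ]
can [0.448  0.0613 0.052 ]
oil [ 0.4456 -0.2045  0.05  ]
vial1 [ 0.4505 -0.2897  0.05  ]
tA [ 0.6728 -0.0421  0.016 ]
tB [ 0.6549 -0.219   0.016 ]
tC [ 0.5948 -0.212   0.016 ]
tD [ 0.6098 -0.0365  0.016 ]
sg [ 0.565  -0.0747  0.008 ]
se [ 0.4098 -0.0558  0.008 ]
wellm52 well52 len 0.1044 ang 1.643 mid [0.4135 0.3174 0.016 ]
dB dA len 0.1392 ang 1.614 mid [0.5546 0.3361 0.005 ]
dC dD len 0.1372 ang 1.619 mid [0.5199 0.3334 0.005 ]
dh2 dh1 len 0.1234 ang 1.62 mid [0.5377 0.3349 0.006 ]
tB tA len 0.1778 ang 1.47 mid [ 0.6639 -0.1306  0.016 ]
tC tD len 0.1761 ang 1.486 mid [ 0.6023 -0.1242  0.016 ]
sg se len 0.1564 ang 3.02 mid [ 0.4874 -0.0653  0.008 ]
vial0 side pix [282.6 225.9]
can side pix [296.5 241.3]
oil side pix [339.4 300.1]
vial1 side pix [360.7 324.3]
```

View pics/crop_s.png

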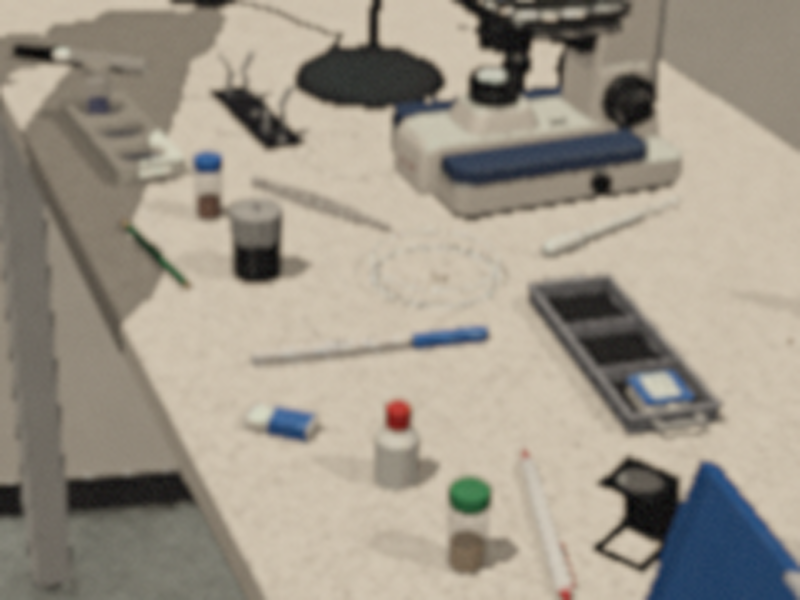

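Emit:
drive_tool --pt "0.024 -0.035 0 -0.11" --pt "0.047 -0.07 0 -0.22" --pt "0.071 -0.105 -0.01 -0.33" --pt "0.094 -0.139 -0.02 -0.44" --pt "0.118 -0.174 -0.03 -0.555" --pt "0.142 -0.209 -0.04 -0.67" --pt "0.165 -0.244 -0.06 -0.78" --pt "0.189 -0.278 -0.08 -0.89" --pt "0.212 -0.313 -0.1 -1.0" --pt "0.236 -0.348 -0.11 -1.11" --pt "0.236 -0.348 -0.11 -1.11" --pt "0.236 -0.348 -0.11 -1.11" --gripper 1

```text
clock: 1.3
position: [0.444, 0.1603, 0.1208]
eef_rot: [0.681, 0.732, -0.001, -0.0]
contact_force: [-0.5, -0.3, 0.1]
finger_gap: 0.0856
```

Run:
```python
from h import *
s=env.state(); print(s["clock"],s["position"],s["joint_pos"].round(3),s["contact_force"].round(2),s["eef_rot"].round(3))
for z in(.2,.3,.35,.4): print(z,'eyep',world("top",(253,213),z)[:2].round(3),world("top",(284,215),z)[:2].round(3),pix("side",world("top",(270,214),z)).round(),'lamphead',world("top",(120,158),z)[:2].round(3),world("top",(221,160),z)[:2].round(3),world("top",(200,185),z)[:2].round(3),pix("side",world("top",(125,158),z)).round())
```

```text
1.3 [0.44395043 0.16030257 0.12076862] [ 0.346 -0.112 -0.234  1.45   0.     1.846] [-0.53 -0.31  0.08] [ 0.681  0.732 -0.001 -0.   ]
0.2 eyep [0.591 0.192] [0.587 0.123] [339. 163.] lamphead [0.718 0.496] [0.713 0.266] [0.656 0.312] [337. 130.]
0.3 eyep [0.573 0.178] [0.568 0.115] [335. 124.] lamphead [0.689 0.455] [0.684 0.246] [0.631 0.288] [333. 100.]
0.35 eyep [0.563 0.171] [0.559 0.11 ] [332. 103.] lamphead [0.674 0.435] [0.669 0.235] [0.619 0.275] [332.  84.]
0.4 eyep [0.554 0.164] [0.55  0.106] [330.  81.] lamphead [0.659 0.415] [0.655 0.225] [0.607 0.263] [330.  67.]
```

Emit:
drive_tool --pt "0 0 -0.03 0" --pt "0 0 -0.06 0" --pt "0 0 -0.085 0" --pt "0 0 -0.102 0" --pt "0 0 -0.102 0"

```text
clock: 1.8
position: [0.4421, 0.1618, 0.0174]
eef_rot: [0.68, 0.733, -0.002, -0.001]
contact_force: [-0.7, -1.0, 0.5]
finger_gap: 0.0851
```

Emit:
drive_tool --pt "0 0 0 0" --pt "0 0 0 0" --pt "0 0 0 0" --pt "0 0 0 0" --pt "0 0 0 0" --pt "0 0 0 0" --pt "0 0 0 0" --pt "0 0 0 0" --gripper 0

```text
clock: 2.6
position: [0.4442, 0.1613, 0.02]
eef_rot: [0.681, 0.732, 0.0, 0.0]
contact_force: [-2.9, 0.2, 5.3]
finger_gap: 0.0218
```

Emit:
drive_tool --pt "0 0 0.02 0" --pt "0 0 0.05 0" --pt "-0.004 0.02 0.07 0" --pt "-0.01 0.05 0.07 0" --pt "-0.017 0.085 0.07 0" --pt "-0.024 0.12 0.07 0" --pt "-0.028 0.145 0.07 0" --pt "-0.03 0.155 0.07 0" --pt "-0.03 0.155 0.07 0" --pt "-0.03 0.155 0.07 0"

```text
clock: 3.6
position: [0.414, 0.3155, 0.0892]
eef_rot: [0.681, 0.732, -0.0, 0.0]
contact_force: [-0.2, -0.3, 0.7]
finger_gap: 0.0215
```

Emit:
drive_tool --pt "0 0 -0.02 0" --pt "0 0 -0.04 0" --pt "0 0 -0.055 0" --pt "0 0 -0.062 0" --pt "0 0 -0.063 0" --pt "0 0 -0.063 0" --pt "0 0 -0.063 0"

```text
clock: 4.3
position: [0.4143, 0.3161, 0.0268]
eef_rot: [0.681, 0.732, 0.0, 0.0]
contact_force: [0.7, 0.4, -0.2]
finger_gap: 0.0214
```

Emit:
drive_tool --pt "0 0 0 0" --pt "0 0 0 0" --pt "0 0 0 0" --pt "0 0 0 0" --pt "0 0 0 0" --pt "0 0 0 0" --gripper 1

```text
clock: 4.9
position: [0.414, 0.3162, 0.0263]
eef_rot: [0.681, 0.732, -0.0, 0.0]
contact_force: [-0.4, -0.4, -0.0]
finger_gap: 0.0853
```

Emit:
drive_tool --pt "0 0 0.03 0" --pt "0 0 0.07 0" --pt "0 0 0.11 0" --pt "0 -0.04 0.12 0" --pt "0.002 -0.09 0.12 0" --pt "0.006 -0.14 0.12 0" --pt "0.01 -0.19 0.12 0" --pt "0.014 -0.24 0.12 0" --pt "0.018 -0.29 0.12 0" --pt "0.022 -0.34 0.12 0" --pt "0.025 -0.38 0.12 0" --pt "0.028 -0.42 0.12 0"

```text
clock: 6.1
position: [0.4418, -0.1059, 0.1465]
eef_rot: [0.681, 0.732, 0.0, 0.0]
contact_force: [0.9, 0.3, 0.2]
finger_gap: 0.0855
```

Run:
```python
from h import *
a=env.camera("top"); b=env.camera("side"); r=lambda i,f:cv2.resize(i,None,fx=f,fy=f,interpolation=cv2.INTER_CUBIC)
cv2.imwrite("pics/v0.png",np.hstack([r(a[240:320,170:290],3.3),r(b[180:260,220:340],3.3)]))
```

```text
(no output)
```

View pics/v0.png

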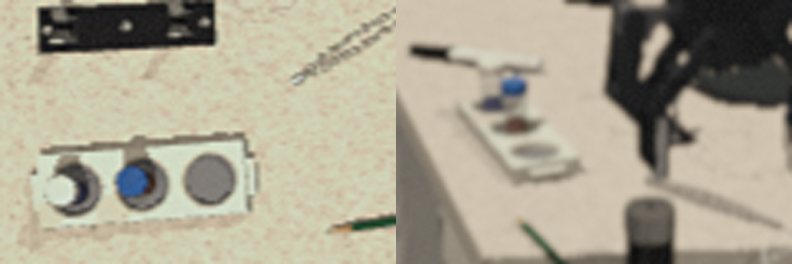

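Emit:
drive_tool --pt "0.002 -0.04 0 0" --pt "0.004 -0.085 0 0" --pt "0.006 -0.13 0 0" --pt "0.009 -0.17 0 0" --pt "0.009 -0.186 0 0" --pt "0.009 -0.186 -0.02 0" --pt "0.009 -0.186 -0.06 0" --pt "0.009 -0.186 -0.095 0" --pt "0.009 -0.186 -0.12 0" --pt "0.009 -0.186 -0.127 0" --pt "0.009 -0.186 -0.127 0"

```text
clock: 7.3
position: [0.4507, -0.2888, 0.0188]
eef_rot: [0.681, 0.733, -0.0, -0.001]
contact_force: [0.4, 0.4, 0.1]
finger_gap: 0.0855
```

Emit:
drive_tool --pt "0 0 0 0" --pt "0 0 0 0" --pt "0 0 0 0" --pt "0 0 0 0" --pt "0 0 0 0" --pt "0 0 0 0" --pt "0 0 0 0" --pt "0 0 0 0" --gripper 0

```text
clock: 8.1
position: [0.4511, -0.2901, 0.02]
eef_rot: [0.681, 0.732, -0.0, 0.0]
contact_force: [-2.7, -0.0, 5.4]
finger_gap: 0.0211
```

Emit:
drive_tool --pt "0 0 0.025 0" --pt "0 0 0.06 0" --pt "0 0.005 0.095 0" --pt "-0.001 0.025 0.11 0" --pt "-0.003 0.06 0.11 0" --pt "-0.006 0.1 0.11 0" --pt "-0.009 0.145 0.11 0" --pt "-0.012 0.19 0.11 0" --pt "-0.015 0.235 0.11 0" --pt "-0.018 0.28 0.11 0" --pt "-0.02 0.325 0.11 0" --pt "-0.023 0.37 0.11 0"

```text
clock: 9.3
position: [0.4276, 0.0819, 0.1294]
eef_rot: [0.681, 0.732, 0.0, 0.0]
contact_force: [1.2, -0.7, -0.8]
finger_gap: 0.0216
```

Emit:
drive_tool --pt "-0.002 0.045 0 0" --pt "-0.005 0.09 0 0" --pt "-0.008 0.13 -0.005 0" --pt "-0.01 0.165 -0.015 0" --pt "-0.011 0.18 -0.03 0" --pt "-0.011 0.185 -0.04 0" --pt "-0.011 0.185 -0.04 0"

```text
clock: 10.0
position: [0.4161, 0.2648, 0.0876]
eef_rot: [0.681, 0.733, -0.001, -0.0]
contact_force: [-0.5, -0.6, 0.0]
finger_gap: 0.0214
```

Emit:
drive_tool --pt "0 0 -0.02 0" --pt "0 0 -0.04 0" --pt "0 0 -0.055 0" --pt "0 0 -0.062 0" --pt "0 0 -0.063 0" --pt "0 0 -0.063 0" --pt "0 0 -0.063 0"

```text
clock: 10.7
position: [0.4174, 0.2652, 0.027]
eef_rot: [0.681, 0.732, 0.0, 0.0]
contact_force: [-0.6, 0.0, -0.5]
finger_gap: 0.0219
```

Emit:
drive_tool --pt "0 0 0 0" --pt "0 0 0 0" --pt "0 0 0 0" --pt "0 0 0 0" --pt "0 0 0 0" --pt "0 0 0 0" --gripper 1

```text
clock: 11.3
position: [0.417, 0.2651, 0.0263]
eef_rot: [0.681, 0.732, -0.0, -0.0]
contact_force: [-0.7, -0.5, -0.5]
finger_gap: 0.0855
```

Emit:
drive_tool --pt "0 0 0.03 0" --pt "0 0 0.07 0" --pt "0 -0.01 0.09 0" --pt "0.008 -0.05 0.1 -0.05" --pt "0.016 -0.1 0.1 -0.1" --pt "0.024 -0.15 0.1 -0.165" --pt "0.03 -0.19 0.1 -0.165" --pt "0.031 -0.204 0.09 -0.165" --pt "0.031 -0.204 0.06 -0.165" --pt "0.031 -0.204 0.02 -0.165" --pt "0.031 -0.204 0 -0.165" --pt "0.031 -0.204 0 -0.165"

```text
clock: 12.5
position: [0.4459, 0.0608, 0.0235]
eef_rot: [0.739, 0.674, -0.002, -0.001]
contact_force: [-0.3, 0.1, 1.3]
finger_gap: 0.085
```

Emit:
drive_tool --pt "0 0 0 0" --pt "0 0 0 0" --pt "0 0 0 0" --pt "0 0 0 0" --pt "0 0 0 0" --pt "0 0 0 0" --pt "0 0 0 0" --pt "0 0 0 0" --gripper 0

```text
clock: 13.3
position: [0.4489, 0.0614, 0.0279]
eef_rot: [0.739, 0.674, 0.001, 0.001]
contact_force: [-0.7, 0.1, 6.3]
finger_gap: 0.0356
```

Emit:
drive_tool --pt "0 0 0.02 0" --pt "0 -0.005 0.05 0" --pt "0 -0.03 0.07 0" --pt "0 -0.07 0.07 0" --pt "0.01 -0.11 0.07 0" --pt "0.04 -0.13 0.07 0" --pt "0.08 -0.132 0.07 0" --pt "0.12 -0.132 0.07 0" --pt "0.155 -0.132 0.07 0" --pt "0.18 -0.132 0.07 0" --pt "0.19 -0.132 0.07 0" --pt "0.19 -0.132 0.07 0"

```text
clock: 14.5
position: [0.6385, -0.0707, 0.096]
eef_rot: [0.739, 0.674, -0.0, -0.0]
contact_force: [-0.4, -0.2, -0.9]
finger_gap: 0.0358
```

Emit:
drive_tool --pt "0 0 -0.02 0" --pt "0 0 -0.04 0" --pt "0 0 -0.055 0" --pt "0 0 -0.063 0" --pt "0 0 -0.066 0" --pt "0 0 -0.066 0" --pt "0 0 -0.066 0"

```text
clock: 15.2
position: [0.6382, -0.0709, 0.0311]
eef_rot: [0.739, 0.674, 0.0, 0.0]
contact_force: [0.0, 0.6, -1.0]
finger_gap: 0.0357
```

Run:
```python
from h import *
a=env.camera("top"); b=env.camera("side"); r=lambda i,f:cv2.resize(i,None,fx=f,fy=f,interpolation=cv2.INTER_CUBIC)
cv2.imwrite("pics/can.png",np.hstack([r(a[180:300,340:460],3.2),r(b[180:300,310:430],3.2)]))
```

```text
(no output)
```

View pics/can.png

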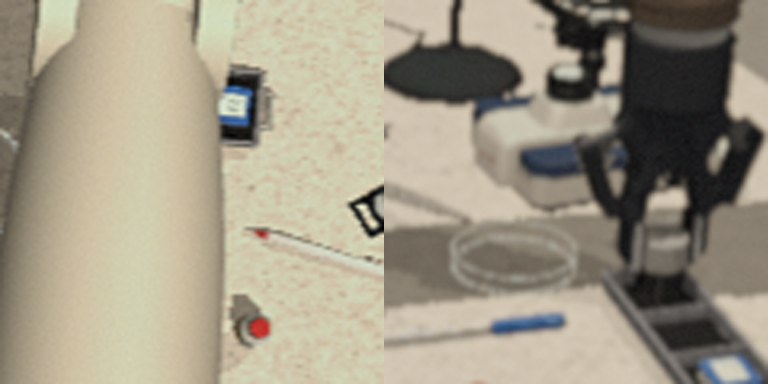

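Emit:
drive_tool --pt "0 0 0 0" --pt "0 0 0 0" --pt "0 0 0 0" --pt "0 0 0 0" --pt "0 0 0 0" --pt "0 0 0 0" --gripper 1

```text
clock: 15.9
position: [0.638, -0.0708, 0.0302]
eef_rot: [0.739, 0.674, -0.0, -0.0]
contact_force: [0.5, 0.2, -0.5]
finger_gap: 0.0855
```

Emit:
drive_tool --pt "0 0 0.03 0" --pt "0 0 0.07 0" --pt "-0.02 0 0.1 0" --pt "-0.06 -0.02 0.1 0" --pt "-0.1 -0.05 0.1 0" --pt "-0.14 -0.085 0.1 0" --pt "-0.175 -0.115 0.1 0" --pt "-0.192 -0.133 0.1 0" --pt "-0.192 -0.133 0.08 0" --pt "-0.192 -0.133 0.05 0" --pt "-0.192 -0.133 0.015 0" --pt "-0.192 -0.133 0.01 0"

```text
clock: 17.1
position: [0.4438, -0.2029, 0.0367]
eef_rot: [0.739, 0.674, -0.001, -0.003]
contact_force: [-0.0, -0.1, -0.2]
finger_gap: 0.0854
```

Emit:
drive_tool --pt "0 0 -0.013 0" --pt "0 0 -0.022 0" --pt "0 0 -0.022 0" --pt "0 0 -0.022 0"

```text
clock: 17.5
position: [0.4464, -0.204, 0.0191]
eef_rot: [0.739, 0.674, 0.0, 0.0]
contact_force: [-0.1, -0.2, -0.3]
finger_gap: 0.0858
```

Emit:
drive_tool --pt "0 0 0 0" --pt "0 0 0 0" --pt "0 0 0 0" --pt "0 0 0 0" --pt "0 0 0 0" --pt "0 0 0 0" --pt "0 0 0 0" --pt "0 0 0 0" --gripper 0

```text
clock: 18.3
position: [0.4463, -0.204, 0.0187]
eef_rot: [0.739, 0.674, 0.0, 0.0]
contact_force: [-0.6, 0.1, 5.0]
finger_gap: 0.0233
```

Emit:
drive_tool --pt "0 0 0.02 0" --pt "0 0 0.05 0" --pt "0.01 0.01 0.07 0" --pt "0.04 0.02 0.07 0" --pt "0.08 0.035 0.07 0" --pt "0.12 0.05 0.07 0" --pt "0.155 0.065 0.07 0" --pt "0.18 0.075 0.07 0" --pt "0.187 0.077 0.07 0" --pt "0.187 0.077 0.07 0" --pt "0.187 0.077 0.07 0"

```text
clock: 19.4
position: [0.6321, -0.1272, 0.0879]
eef_rot: [0.739, 0.674, -0.0, -0.0]
contact_force: [-0.8, 0.2, -0.1]
finger_gap: 0.0233
```

Emit:
drive_tool --pt "0 0 -0.02 0" --pt "0 0 -0.04 0" --pt "0 0 -0.055 0" --pt "0 0 -0.063 0" --pt "0 0 -0.066 0" --pt "0 0 -0.066 0" --pt "0 0 -0.066 0"

```text
clock: 20.1
position: [0.6334, -0.127, 0.0232]
eef_rot: [0.739, 0.674, 0.0, 0.001]
contact_force: [-1.1, 0.4, 0.3]
finger_gap: 0.0232
```

Emit:
drive_tool --pt "0 0 0 0" --pt "0 0 0 0" --pt "0 0 0 0" --pt "0 0 0 0" --pt "0 0 0 0" --pt "0 0 0 0" --gripper 1

```text
clock: 20.7
position: [0.633, -0.1269, 0.0223]
eef_rot: [0.739, 0.674, -0.0, -0.0]
contact_force: [0.2, 0.3, 0.1]
finger_gap: 0.085
```

Emit:
drive_tool --pt "0 0 0.03 0" --pt "0 0 0.07 0" --pt "-0.02 0 0.1 0" --pt "-0.06 0 0.1 0.1" --pt "-0.1 0 0.1 0.2" --pt "-0.146 0.01 0.1 0.3" --pt "-0.19 0.02 0.1 0.44" --pt "-0.23 0.03 0.1 0.58" --pt "-0.26 0.05 0.1 0.7" --pt "-0.28 0.06 0.1 0.84" --pt "-0.28 0.062 0.1 0.97" --pt "-0.28 0.062 0.1 1.1"

```text
clock: 21.9
position: [0.3527, -0.0645, 0.1228]
eef_rot: [0.275, 0.961, 0.0, 0.001]
contact_force: [-0.3, -0.2, -0.8]
finger_gap: 0.0852
```

Run:
```python
from h import *
a=env.camera("top"); b=env.camera("side"); r=lambda i,f:cv2.resize(i,None,fx=f,fy=f,interpolation=cv2.INTER_CUBIC)
cv2.imwrite("pics/oil.png",np.hstack([r(a[185:305,340:440],4),r(b[200:320,290:390],4)]))
```

```text
(no output)
```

View pics/oil.png

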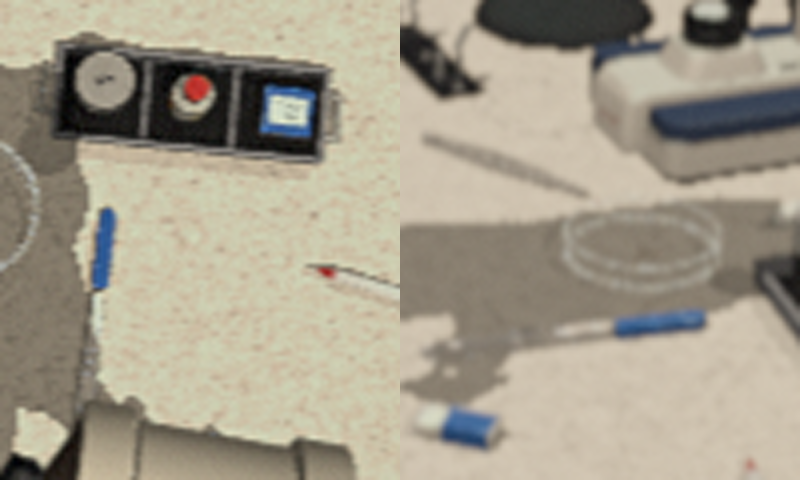

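Run:
```python
from h import *
S=lambda x,y,z=.004:world("side",((x+.5)*.3-.5+220,(y+.5)*.3-.5+180),z)
B=lambda x,y,z=.0085:world("top",((x+.5)/5-.5+330,(y+.5)/5-.5+185),z)
for n,g,t,e in(("side",S(487,333),S(413,341),S(254,361)),("top",B(184,260),B(175,362),B(150,562))):
    d=e-g; print(n,g.round(4),t.round(4),e.round(4),np.linalg.norm(d).round(4),np.linalg.norm(t-g).round(4),np.arctan2(d[1],d[0]).round(3),((g+e)/2).round(4),(t+d/np.linalg.norm(d)*.0255).round(4))
im=env.camera("top")
hsv=cv2.cvtColor(im[180:260,340:390],cv2.COLOR_BGR2HSV); m=((hsv[...,0]>100)&(hsv[...,0]<125)&(hsv[...,1]>130)).astype(np.uint8); m[:,40:]=0
y,x=np.nonzero(m); print(len(x),y.min()+180,y.max()+180); r=cv2.minAreaRect(np.c_[x,y].astype(np.float32)); print(r,np.mean(x)+340,np.mean(y)+180)
c=world("top",(np.mean(x)+340,np.mean(y)+180),.0085);print('guard centroid',c.round(4),'mid if 52.5 ahead',c+.0525*np.array([np.cos(3.02),np.sin(3.02),0]))
```

```text
side [ 0.5621 -0.079   0.004 ] [ 0.5118 -0.0723  0.004 ] [ 0.4059 -0.0618  0.004 ] 0.1571 0.0508 3.032 [ 0.484  -0.0704  0.004 ] [ 0.4864 -0.0695  0.004 ]
top [ 0.5649 -0.0747  0.0085] [ 0.512  -0.0695  0.0085] [ 0.4098 -0.0558  0.0085] 0.1563 0.0532 3.02 [ 0.4874 -0.0652  0.0085] [ 0.4867 -0.0664  0.0085]
52 238 256
((25.554880142211914, 67.00609588623047), (2.6503570079803467, 18.22120475769043), 6.34019136428833) 365.53846153846155 247.1346153846154
guard centroid [ 0.5376 -0.0722  0.0085] mid if 52.5 ahead [ 0.48544651 -0.06582895  0.0085    ]
```

Emit:
drive_tool --pt "0.03 0 0 0.14" --pt "0.07 -0.001 0 0.28" --pt "0.11 -0.002 0 0.42" --pt "0.133 -0.002 0 0.442" --pt "0.133 -0.002 -0.03 0.442" --pt "0.133 -0.002 -0.07 0.442" --pt "0.133 -0.002 -0.1 0.442" --pt "0.133 -0.002 -0.113 0.442" --pt "0.133 -0.002 -0.117 0.442" --pt "0.133 -0.002 -0.117 0.442" --pt "0.133 -0.002 -0.117 0.442"

```text
clock: 23.15
position: [0.487, -0.067, 0.0069]
eef_rot: [0.061, 0.998, -0.0, 0.001]
contact_force: [-0.4, 0.3, -0.0]
finger_gap: 0.0855
```

Emit:
drive_tool --pt "0 0 0 0" --pt "0 0 0 0" --pt "0 0 0 0" --pt "0 0 0 0" --pt "0 0 0 0" --pt "0 0 0 0" --pt "0 0 0 0" --pt "0 0 0 0" --pt "0 0 0 0" --pt "0 0 0 0" --gripper 0

```text
clock: 24.15
position: [0.4861, -0.0669, 0.0055]
eef_rot: [0.06, 0.998, -0.0, 0.0]
contact_force: [-0.6, -0.1, 4.9]
finger_gap: 0.0049
```

Emit:
drive_tool --pt "0 0 0.02 0" --pt "-0.01 0 0.05 0" --pt "-0.03 0 0.09 -0.08" --pt "-0.06 0.01 0.11 -0.19" --pt "-0.09 0.03 0.11 -0.31" --pt "-0.1 0.06 0.11 -0.43" --pt "-0.1 0.1 0.11 -0.55" --pt "-0.1 0.14 0.11 -0.67" --pt "-0.1 0.18 0.11 -0.79" --pt "-0.1 0.22 0.11 -0.91" --pt "-0.1 0.26 0.11 -1.03" --pt "-0.1 0.3 0.11 -1.15"

```text
clock: 25.35
position: [0.3856, 0.2349, 0.115]
eef_rot: [0.595, 0.803, 0.0, 0.0]
contact_force: [1.7, 0.4, -0.5]
finger_gap: 0.0047
```

Emit:
drive_tool --pt "0 0.03 0 -0.1" --pt "0.01 0.06 0 -0.19" --pt "0.02 0.09 0 -0.254" --pt "0.04 0.102 0 -0.254" --pt "0.07 0.102 0 -0.254" --pt "0.07 0.102 0 -0.254" --pt "0.07 0.102 0 -0.254"

```text
clock: 26.05
position: [0.4559, 0.3349, 0.1144]
eef_rot: [0.691, 0.723, -0.001, -0.0]
contact_force: [1.0, -0.0, 0.2]
finger_gap: 0.0049
```

Run:
```python
from h import *
a=env.camera("top"); b=env.camera("side"); r=lambda i,f:cv2.resize(i,None,fx=f,fy=f,interpolation=cv2.INTER_CUBIC)
cv2.imwrite("pics/sc1.png",np.hstack([r(a[215:315,160:260],4),r(b[140:240,240:340],4)]))
print(env.state()["joint_pos"].round(3))
```

```text
[ 0.634  0.111 -0.022  1.438  0.     2.159]
```

View pics/sc1.png

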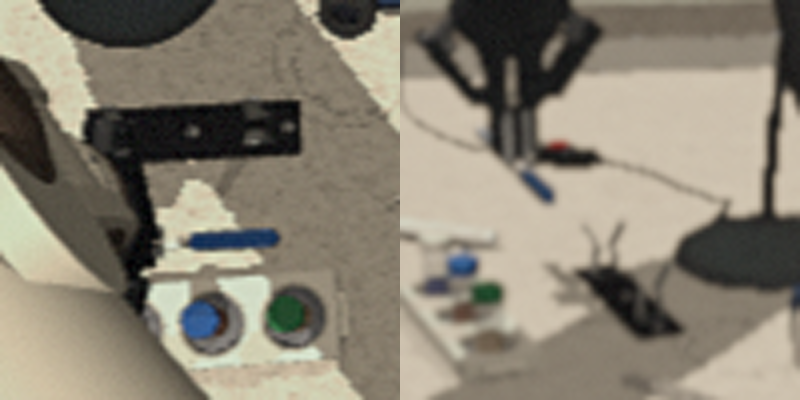

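Run:
```python
from h import *
A=lambda x,y,z:world("top",((x+.5)/4-.5+160,(y+.5)/4-.5+215),z)
Z=.1135
e=A(280,238,Z);t=A(190,241,Z);d=t-e;print(e.round(4),t.round(4),np.linalg.norm(d).round(4),np.arctan2(d[1],d[0]).round(3))
u=np.array([np.cos(1.616),np.sin(1.616),0]);print('origin est',(e+.0795*u).round(4),(t+.0255*u).round(4))
# side: guard tip at (551,193)-> 
print('side tip pred',pix("side",e), 'seen',((151.5)/4-.5+240,(193.5)/4-.5+140))
a=cv2.imread("pics/sc1.png")[:400,:400]
# blue guard axis by PCA on current top view
im=cv2.imread("pics/sc1.png")[215:265,170:300]; h=cv2.cvtColor(im,cv2.COLOR_BGR2HSV); m=((h[...,0]>100)&(h[...,0]<130)&(h[...,1]>110)).astype(np.uint8)
y,x=np.nonzero(m); vx,vy,x0,y0=cv2.fitLine(np.c_[x,y].astype(np.float32),cv2.DIST_L2,0,.01,.01).ravel(); x0+=170;y0+=215;s=np.sign(vx)
p=A(x0-30*vx*s,y0-30*vy*s,Z);q=A(x0+30*vx*s,y0+30*vy*s,Z);g=p-q;print('axis ang',np.arctan2(g[1],g[0]).round(3),'guard ctr',A(x0,y0,Z).round(4),'origin',(A(x0,y0,Z)+.0525*u).round(4))
```

```text
[0.4609 0.2575 0.1135] [0.4592 0.3108 0.1135] 0.0533 1.603
origin est [0.4573 0.3369 0.1135] [0.458  0.3362 0.1135]
side tip pred [277.6045878  188.65669175] seen (277.375, 187.875)
axis ang 1.626 guard ctr [0.4601 0.2843 0.1135] origin [0.4577 0.3368 0.1135]
```

Emit:
drive_tool --pt "0.02 0 0 0" --pt "0.05 -0.001 0 0" --pt "0.073 -0.001 0 0" --pt "0.08 -0.001 -0.01 0" --pt "0.08 -0.001 -0.03 0" --pt "0.08 -0.001 -0.05 0" --pt "0.08 -0.001 -0.06 0" --pt "0.08 -0.001 -0.06 0" --pt "0.08 -0.001 -0.06 0"

```text
clock: 27.05
position: [0.5357, 0.3343, 0.0559]
eef_rot: [0.691, 0.723, 0.0, 0.0]
contact_force: [0.1, 0.2, 0.5]
finger_gap: 0.0049
```

Run:
```python
from h import *
a=env.camera("top"); b=env.camera("side"); r=lambda i,f:cv2.resize(i,None,fx=f,fy=f,interpolation=cv2.INTER_CUBIC)
cv2.imwrite("pics/sc2.png",np.hstack([r(a[220:280,170:250],5),r(b[185:245,265:345],5)]))
```

```text
(no output)
```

View pics/sc2.png

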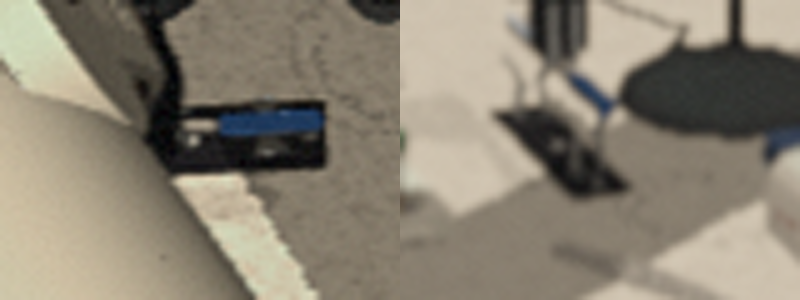

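Emit:
drive_tool --pt "0 0 -0.008 0" --pt "0 0 -0.016 0" --pt "0 0 -0.02 0" --pt "0 0 -0.022 0" --pt "0 0 -0.022 0"

```text
clock: 27.65
position: [0.5359, 0.3341, 0.0336]
eef_rot: [0.691, 0.723, 0.0, 0.0]
contact_force: [-1.3, -1.9, 4.1]
finger_gap: 0.0044
```

Emit:
drive_tool --pt "0 0 -0.003 0" --pt "0 0 -0.006 0" --pt "0 0 -0.009 0" --pt "0 0 -0.012 0" --pt "0 0 -0.013 0" --pt "0 0 -0.013 0"

```text
clock: 28.25
position: [0.5358, 0.334, 0.0196]
eef_rot: [0.691, 0.723, -0.0, -0.0]
contact_force: [0.1, 0.3, 0.2]
finger_gap: 0.0046
```

Emit:
drive_tool --pt "0 0 -0.001 0" --pt "0 0 -0.002 0" --pt "0 0 -0.003 0" --pt "0 0 -0.003 0" --pt "0 0 -0.003 0"

```text
clock: 28.75
position: [0.5361, 0.3341, 0.0185]
eef_rot: [0.691, 0.723, 0.0, 0.0]
contact_force: [-4.4, -2.7, 8.9]
finger_gap: 0.0049
```

Emit:
drive_tool --pt "0 0 -0.001 0" --pt "0 0 -0.002 0" --pt "0 0 -0.003 0" --pt "0 0 -0.003 0"

```text
clock: 29.15
position: [0.5363, 0.3342, 0.0183]
eef_rot: [0.691, 0.723, 0.001, 0.0]
contact_force: [-11.1, -8.5, 27.6]
finger_gap: 0.0047
```

Emit:
drive_tool --pt "0 0 0.003 0" --pt "0 0 0.006 0" --pt "0 0 0.006 0"

```text
clock: 29.45
position: [0.5361, 0.3343, 0.0204]
eef_rot: [0.691, 0.723, 0.0, 0.0]
contact_force: [0.7, 0.8, -0.5]
finger_gap: 0.0046
```

Emit:
drive_tool --pt "0 0 0 0" --pt "0 0 0 0" --pt "0 0 0 0" --pt "0 0 0 0" --pt "0 0 0 0" --pt "0 0 0 0" --gripper 1

```text
clock: 30.05
position: [0.536, 0.3342, 0.0203]
eef_rot: [0.691, 0.723, -0.0, -0.0]
contact_force: [0.1, 0.4, -0.8]
finger_gap: 0.085
```

Emit:
drive_tool --pt "0 0 0.02 0" --pt "0 0 0.05 0" --pt "0 0 0.09 0" --pt "-0.03 0 0.12 0" --pt "-0.08 -0.03 0.13 0" --pt "-0.13 -0.07 0.13 0" --pt "-0.17 -0.11 0.13 0" --pt "-0.19 -0.15 0.13 0" --pt "-0.2 -0.19 0.13 0" --pt "-0.2 -0.24 0.13 0" --pt "-0.2 -0.29 0.13 0" --pt "-0.2 -0.34 0.13 0"

```text
clock: 31.25
position: [0.3355, 0.0052, 0.1508]
eef_rot: [0.69, 0.724, 0.001, 0.001]
contact_force: [1.5, -0.0, 0.6]
finger_gap: 0.0857
```

Run:
```python
from h import *
a=env.camera("top"); b=env.camera("side"); r=lambda i,f:cv2.resize(i,None,fx=f,fy=f,interpolation=cv2.INTER_CUBIC)
cv2.imwrite("pics/end.png",np.hstack([r(a[225:325,170:260],4.4),r(b[175:275,235:325],4.4)]))
cv2.imwrite("pics/end_top.png",a);cv2.imwrite("pics/end_side.png",b)
u=np.array([-np.sin(.046),np.cos(.046),0]);n=np.array([np.cos(.046),np.sin(.046),0]);c=np.array([.5373,.3348,0])
for z in(.0175,.0300): print(z,'guard tip top/side',pix("top",c-.0795*u+[0,0,z]).round(1),pix("side",c-.0795*u+[0,0,z]).round(1),'other',pix("side",c+.0795*u+[0,0,z]).round(1),pix("top",c+.0795*u+[0,0,z]).round(1))
```

```text
0.0175 guard tip top/side [238.  245.6] [306.8 218.9] other [287.1 199.7] [176.1 248.5]
0.03 guard tip top/side [237.2 245. ] [306.8 214.7] other [287.1 195.8] [174.7 247.9]
```

View pics/end.png

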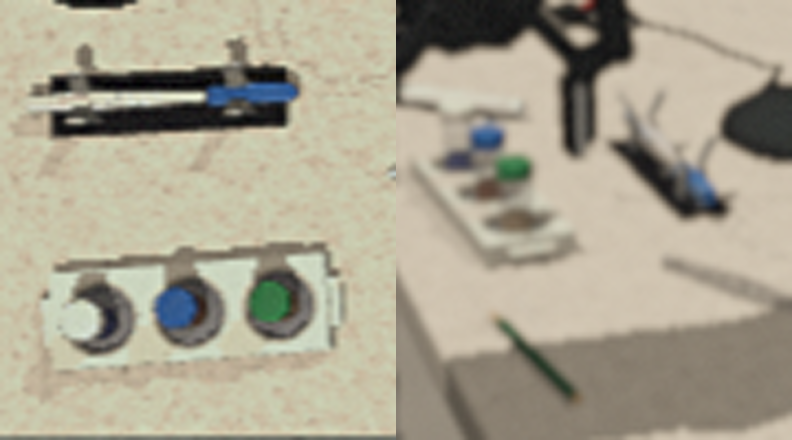

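Run:
```python
import cv2,numpy as np
a=cv2.imread("pics/end_top.png");b=cv2.imread("pics/end_side.png"); r=lambda i:cv2.resize(i,None,fx=10,fy=10,interpolation=cv2.INTER_CUBIC)
cv2.imwrite("pics/endz.png",np.vstack([r(a[235:258,170:245]),r(b[190:226,255:330])]))
```

```text
(no output)
```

View pics/endz.png

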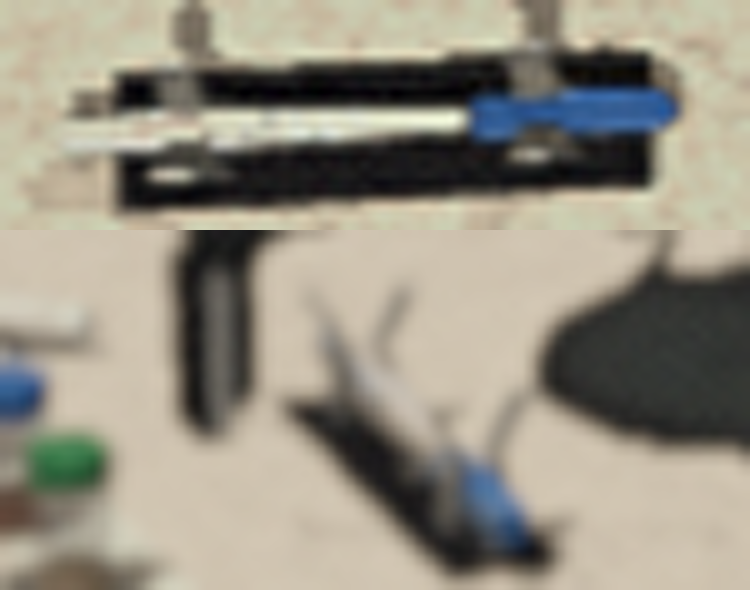

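Emit:
drive_tool --pt "0 0.03 0 0" --pt "0 0.07 0 0" --pt "0 0.115 0 0" --pt "0 0.16 0 0" --pt "0.01 0.205 0 0" --pt "0.03 0.25 0 0" --pt "0.06 0.285 0 0" --pt "0.095 0.315 0 0" --pt "0.13 0.345 0 0" --pt "0.17 0.36 0 0" --pt "0.19 0.365 0 0" --pt "0.199 0.365 0 0" --gripper 0

```text
clock: 32.55
position: [0.5359, 0.3728, 0.1489]
eef_rot: [0.69, 0.723, -0.001, -0.0]
contact_force: [0.0, -0.5, 0.3]
finger_gap: -0.0005
```

Emit:
drive_tool --pt "0 0 -0.03 0" --pt "0 0 -0.07 0" --pt "0 0 -0.1 0" --pt "0 0 -0.115 0" --pt "0 0 -0.12 0" --pt "0 0 -0.12 0" --pt "0 0 -0.12 0"

```text
clock: 33.25
position: [0.5351, 0.3722, 0.032]
eef_rot: [0.691, 0.723, 0.001, -0.0]
contact_force: [-2.5, -0.4, 0.6]
finger_gap: 0.0002
```

Emit:
drive_tool --pt "0 0 0.015 0" --pt "0 0 0.03 0" --pt "0 -0.006 0.03 0" --pt "0 -0.014 0.03 0" --pt "0 -0.014 0.03 0" --pt "0 -0.014 0.03 0"

```text
clock: 33.85
position: [0.5349, 0.3571, 0.0598]
eef_rot: [0.691, 0.723, -0.0, -0.0]
contact_force: [-0.3, 0.6, -0.3]
finger_gap: -0.0001
```

Emit:
drive_tool --pt "0 0 -0.02 0" --pt "0 0 -0.03 0" --pt "0 0 -0.036 0" --pt "0 0 -0.036 0"

```text
clock: 34.25
position: [0.5344, 0.3574, 0.0231]
eef_rot: [0.691, 0.723, -0.001, -0.0]
contact_force: [0.1, 0.0, 0.4]
finger_gap: -0.0003
```

Emit:
drive_tool --pt "0 0 -0.001 0" --pt "0 0 -0.002 0" --pt "0 0 -0.003 0" --pt "0 0 -0.004 0" --pt "0 0 -0.004 0"

```text
clock: 34.75
position: [0.5353, 0.3579, 0.0215]
eef_rot: [0.691, 0.723, 0.001, 0.0]
contact_force: [-1.6, -1.3, 6.3]
finger_gap: -0.0002
```

Contact came at z = 0.0215 m, which is exactly 13 + 8.5 mm, so the +y end is home. I'll probe the other side next.

Emit:
drive_tool --pt "0 0 -0.002 0" --pt "0 0 -0.002 0" --pt "0 0 0.006 0" --pt "0 0 0.02 0" --pt "0 0 0.035 0" --pt "0.001 -0.02 0.035 0" --pt "0.002 -0.047 0.035 0" --pt "0.002 -0.047 0.035 0" --pt "0.002 -0.047 0.035 0"

```text
clock: 35.65
position: [0.5373, 0.3098, 0.0556]
eef_rot: [0.691, 0.723, 0.0, 0.0]
contact_force: [-0.3, 0.8, -0.1]
finger_gap: -0.0002
```

Emit:
drive_tool --pt "0 0 -0.015 0" --pt "0 0 -0.025 0" --pt "0 0 -0.031 0" --pt "0 0 -0.033 0" --pt "0 0 -0.035 0" --pt "0 0 -0.036 0" --pt "0 0 -0.036 0"

```text
clock: 36.35
position: [0.5367, 0.3108, 0.0214]
eef_rot: [0.691, 0.723, 0.0, 0.0]
contact_force: [-9.2, -5.4, 20.4]
finger_gap: -0.0003
```

Contact at z = 0.0214 m under 20 N, so this end is home as well. I'll retreat and do a final look.

Emit:
drive_tool --pt "0 0 0.02 0" --pt "0 0 0.06 0" --pt "0 0 0.1 0" --pt "-0.03 0 0.13 0" --pt "-0.07 -0.02 0.13 0" --pt "-0.11 -0.05 0.13 0" --pt "-0.15 -0.08 0.13 0" --pt "-0.18 -0.12 0.13 0" --pt "-0.2 -0.16 0.13 0" --pt "-0.2 -0.2 0.13 0" --pt "-0.2 -0.24 0.13 0" --pt "-0.2 -0.24 0.13 0"

```text
clock: 37.55
position: [0.3368, 0.0676, 0.1493]
eef_rot: [0.692, 0.722, 0.0, 0.001]
contact_force: [0.6, 0.4, -0.1]
finger_gap: -0.0003
```

Run:
```python
from h import *
a=env.camera("top"); b=env.camera("side"); r=lambda i,f:cv2.resize(i,None,fx=f,fy=f,interpolation=cv2.INTER_CUBIC)
cv2.imwrite("pics/fin.png",np.vstack([r(a[190:320,170:430],3),r(b[185:265,225:485],2.99)[:,:780]][:1]+[cv2.resize(b[180:310,240:440],(780,200*1))]) )
print(env.state()["qd"].round(3))
```

```text
[ 0.048  0.018  0.01  -0.002  0.003  0.009]
```

View pics/fin.png

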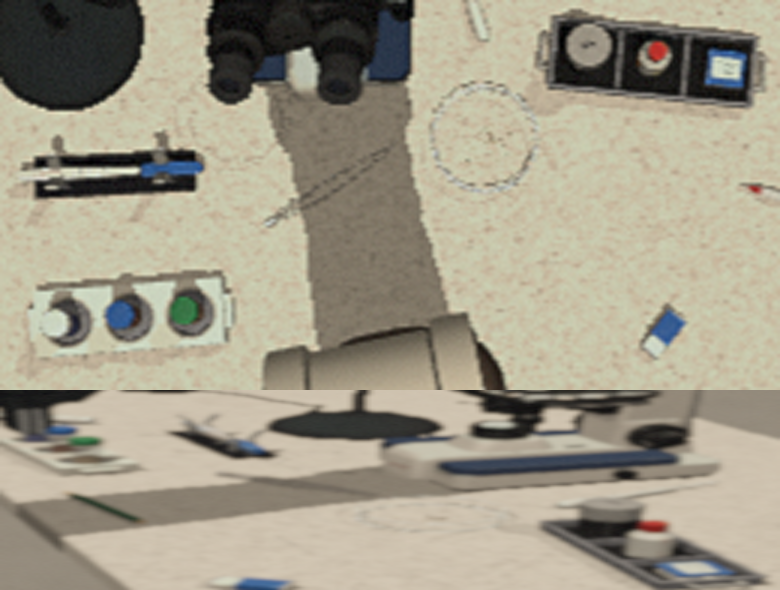

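The final view shows all items in place: vials at (63,320), (124,315) and (187,310), can at (588,45), bottle at (656,52), and the scalpel in its dock. The arm is clear, so I'm handing in.

```bash
python3 -c "
from cell import env
print(env.sign_off())"
```

```text
the job is handed in; nothing more can be done
None
```

The bench is cleared and the job was handed in at about 38 s, in the order you asked.
- **Vials:** vial_0 (blue) stands in the middle well and vial_1 (green) in the well at -52 mm.
- **Tray:** the objective can is in the bay at +57 mm and the oil bottle is in the middle bay.
- **Scalpel:** it is pressed into both clips of its dock, with the blade guard towards the dock's -y end.

**Last checks:** the final pictures show the vials and the bottle upright, and vial_2 and the cover slips where they were. With shut fingers I touched the top of the scalpel on both sides of the middle. It lay at 21.5 and 21.4 mm, against 21.5 mm expected when seated. The highest force I read was about 31 N at the wrist, while pressing the scalpel home.

**One thing that went wrong:** on the first of those touch checks the arm came down 14 mm too far along y, with the fingertips inside the top of the +y clip. The force was about 2.5 N. I raised the arm straight away and corrected the position. The scalpel still touched at the seated height afterwards, and I saw no damage or shift.

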